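Load the battery case, clamp the row and slide the cover shut

TASK

Slide the cover of the battery case fully open; one battery module already stands inside, away from the end stop. Load every module from the bench too, so that all stand on the compartment floor side by side in one row starting at the end stop, terminal ends toward the closed bay, then slide the clamp block up against the row so that it is packed tight without gaps, and slide the cover fully shut. Leave the other things on the bench alone.

Things in the scene. Friction and masses are not known exactly. Their poses are not given: they have to be found in the camera images.
- case: grey sheet-metal battery case, fixed to the bench, its place and yaw vary. Origin: under the centre of the open compartment, on the bench. Compartment inside: 108 mm along x (-54 to 54), 306 mm along y (-153 to 153), floor 6 mm above the origin, wall tops 71 mm. Behind it (+x, 54 to 185 mm) is the closed bay, 71 mm high, over which the cover parks.
- case_stop (a point): centre of the inner face of the end wall at y = -153 mm, at floor height: the end stop where the row begins (at the end away from the clamp block); axes as the case's. The row grows from here along +y.
- cover (a joint): aluminium sliding cover, a 5 mm sheet whose top is 77 mm above the bench; 0 = fully shut, 0.12 m = fully open; opens along the case's +x. Stays where left; takes about 3 N.
- cover_grip (a point): middle of the top of the cover's black grip bar, 99 mm above the bench; the bar is 12 mm thick (x), 90 mm long (y) and 22 mm high above the sheet.
- clamp (a joint): sliding clamp block in the compartment's +y end; 0 = fully drawn back, grows as it moves along the case's -y toward the stop, up to 0.14 m. Stays where left; takes about 6 N. It may start part-way in. Free length between stop and clamp face is 266 mm minus this value.
- clamp_grip (a point): middle of the top of the clamp block's steel grip rib, 66 mm above the bench; the rib is 12 mm thick (x), 36 mm long (y), 21 mm high. The block itself is dark steel, 102 (x) x 40 (y) mm, its top 45 mm above the bench.
- clamp_face (a point): middle of the lower edge of the clamp block's face that looks to the stop; axes as the case's.
- module_1: battery module: grey block 100 (x) x 46 (y) x 40 mm high with two bright bands and on top a black grip rib 12 mm thick (x), 36 mm long (y), top 60 mm above the underside; two brass terminal studs 9 mm high on top at the +x end only, 40 mm from the middle. About 0.25 kg. Origin: centre of the underside. Starts on the bench; may be absent.
- module_2: battery module: grey block 100 (x) x 46 (y) x 40 mm high with two bright bands and on top a black grip rib 12 mm thick (x), 36 mm long (y), top 60 mm above the underside; two brass terminal studs 9 mm high on top at the +x end only, 40 mm from the middle. About 0.25 kg. Origin: centre of the underside. Starts on the bench; may be absent.
- module_3: battery module: grey block 100 (x) x 46 (y) x 40 mm high with two bright bands and on top a black grip rib 12 mm thick (x), 36 mm long (y), top 60 mm above the underside; two brass terminal studs 9 mm high on top at the +x end only, 40 mm from the middle. About 0.25 kg. Origin: centre of the underside. Starts on the bench; may be absent.
- module_4: battery module: grey block 100 (x) x 46 (y) x 40 mm high with two bright bands and on top a black grip rib 12 mm thick (x), 36 mm long (y), top 60 mm above the underside; two brass terminal studs 9 mm high on top at the +x end only, 40 mm from the middle. About 0.25 kg. Origin: centre of the underside. Starts on the bench; may be absent.
- module_5: battery module: grey block 100 (x) x 46 (y) x 40 mm high with two bright bands and on top a black grip rib 12 mm thick (x), 36 mm long (y), top 60 mm above the underside; two brass terminal studs 9 mm high on top at the +x end only, 40 mm from the middle. About 0.25 kg. Origin: centre of the underside. Starts in the compartment, right way round, off the end stop.
- terminals_1 (a point): point between the terminal studs of module_1, at its +x end, 40 mm above its underside
- terminals_2 (a point): point between the terminal studs of module_2, at its +x end, 40 mm above its underside
- terminals_3 (a point): point between the terminal studs of module_3, at its +x end, 40 mm above its underside
- terminals_4 (a point): point between the terminal studs of module_4, at its +x end, 40 mm above its underside
- terminals_5 (a point): point between the terminal studs of module_5, at its +x end, 40 mm above its underside
- paint_tin: bystander: small paint tin, 78 mm across, 78 mm high; origin under its centre
- gear: bystander: gear wheel, 66 mm across, 28 mm high; origin under its centre
- tape_mask: bystander: roll of masking tape, 103 mm across, 25 mm high; origin under its centre
There are look-alikes about, which are no part of the job. Leave any pink look-alike of the module_1 alone.

How it is judged:
On the way, in this order (a step that is already met when the one before it is completed fails the run):
1. the cover is slid fully open (value of joint cover above 0.11 m), for 0.1 s.
2. all modules stand in one tight row from the end stop, terminals toward the bay, with the clamp block against the row (x of module_1 in the frame of case between -0.01 and 0.01 m and y of module_1 in the frame of case between -0.14 and 0.1 m and z of module_1 in the frame of case between 0.002 and 0.011 m and angle between each of module_1, module_2, module_3, module_4, module_5's own z axis and vertical below 0.1 rad and angle between the y axis of each of module_1, module_2, module_3, module_4, module_5 and the y axis of case, either way round below 0.1 rad and x of each of terminals_1, terminals_2, terminals_3, terminals_4, terminals_5 in the frame of case above 0.02 m and linear speed of each of module_1, module_2, module_3, module_4, module_5 below 0.02 m/s and (y of module_1 in the frame of case_stop below 0.0265 m or y of module_2 in the frame of module_1 between -0.0495 and -0.042 m or y of module_3 in the frame of module_1 between -0.0495 and -0.042 m or y of module_4 in the frame of module_1 between -0.0495 and -0.042 m or y of module_5 in the frame of module_1 between -0.0495 and -0.042 m) and x of module_2 in the frame of case between -0.01 and 0.01 m and y of module_2 in the frame of case between -0.14 and 0.1 m and z of module_2 in the frame of case between 0.002 and 0.011 m and (y of module_2 in the frame of case_stop below 0.0265 m or y of module_1 in the frame of module_2 between -0.0495 and -0.042 m or y of module_3 in the frame of module_2 between -0.0495 and -0.042 m or y of module_4 in the frame of module_2 between -0.0495 and -0.042 m or y of module_5 in the frame of module_2 between -0.0495 and -0.042 m) and x of module_3 in the frame of case between -0.01 and 0.01 m and y of module_3 in the frame of case between -0.14 and 0.1 m and z of module_3 in the frame of case between 0.002 and 0.011 m and (y of module_3 in the frame of case_stop below 0.0265 m or y of module_1 in the frame of module_3 between -0.0495 and -0.042 m or y of module_2 in the frame of module_3 between -0.0495 and -0.042 m or y of module_4 in the frame of module_3 between -0.0495 and -0.042 m or y of module_5 in the frame of module_3 between -0.0495 and -0.042 m) and x of module_4 in the frame of case between -0.01 and 0.01 m and y of module_4 in the frame of case between -0.14 and 0.1 m and z of module_4 in the frame of case between 0.002 and 0.011 m and (y of module_4 in the frame of case_stop below 0.0265 m or y of module_1 in the frame of module_4 between -0.0495 and -0.042 m or y of module_2 in the frame of module_4 between -0.0495 and -0.042 m or y of module_3 in the frame of module_4 between -0.0495 and -0.042 m or y of module_5 in the frame of module_4 between -0.0495 and -0.042 m) and x of module_5 in the frame of case between -0.01 and 0.01 m and y of module_5 in the frame of case between -0.14 and 0.1 m and z of module_5 in the frame of case between 0.002 and 0.011 m and (y of module_5 in the frame of case_stop below 0.0265 m or y of module_1 in the frame of module_5 between -0.0495 and -0.042 m or y of module_2 in the frame of module_5 between -0.0495 and -0.042 m or y of module_3 in the frame of module_5 between -0.0495 and -0.042 m or y of module_4 in the frame of module_5 between -0.0495 and -0.042 m) and (y of clamp_face in the frame of module_1 between 0.019 and 0.0265 m or y of clamp_face in the frame of module_2 between 0.019 and 0.0265 m or y of clamp_face in the frame of module_3 between 0.019 and 0.0265 m or y of clamp_face in the frame of module_4 between 0.019 and 0.0265 m or y of clamp_face in the frame of module_5 between 0.019 and 0.0265 m)), for 0.2 s.
At the end, for the whole second after the job is handed in: Modules upright on the floor, square (0.1 rad), within 10 mm of the middle line, terminals to the bay; gaps from stop to first, between neighbours and from last to clamp face under 3.5 mm; all at rest; cover shut within 4 mm (all of step 2 and value of joint cover below 0.004 m and not (velocity of joint cover above 0.01 m/s)); the robot touches nothing.
It fails at once if the paint tin is moved by more than 5 cm (distance of paint_tin from where it was at the start of the episode above 0.05 m).
It fails at once if the gear is moved by more than 5 cm (distance of gear from where it was at the start of the episode above 0.05 m).
It fails at once if the tape mask is moved by more than 5 cm (distance of tape_mask from where it was at the start of the episode above 0.05 m).
Of module_1, module_2, module_3, module_4 only 2 to 4 are there at a start; the rules pass over those that are not, and their reading is None.
At some moment in a run one of module_1, module_2, module_3, module_4, module_5 may be knocked a few centimetres aside while the robot is not near it.
It also fails if it takes over 210 s, if anything falls off the work surface, if the arm or the gripper's body presses on something with over 40 N, if the wrist force passes 120 N, or if a joint passes its speed limit or range.

ROBOT

A 7-joint arm with a two-finger parallel gripper is mounted at the origin on a cart in front of the work surface, level with it; the furniture and walls round the work are solid. World frame = base frame: x ahead of the robot, y to its left, z up, the work surface at z = 0. Lengths are in m, angles in rad, forces in N, time in s.
With the tool pointing down it reaches from about 0.4 to 0.85 m from the base axis. Payload 10.4 kg.
Tool frame: the origin (TCP) lies between the finger pads; the fingertips stand r.nose_length ahead of it and the grasp point (between the pads) lies 6 mm ahead of it (r.nose_length is the distance from the TCP to the fingertips, in m); z points along the fingers, x is the direction in which the jaws open and shut, and the axes are right-handed (so a half turn about z gives the same grasp; the last joint's range is limited). The gripper opens to 87 mm and grips with 3 to 60 N. Pads are 19 mm wide; open, the fingers measure 117 mm over their backs; the gripper's body (75 mm by 190 mm) begins 51 mm behind the grasp point.
Start: joints at [-1.369, 0.332, -0.065, 1.46, 0.022, 1.35, -0.088], TCP at [0.139, 0.609, 0.248] pointing down, gripper open.
Joint ranges: [-2.6, 2.6], [-0.5, 2.12], [-1.47, 1.34], [0.16, 2.42], [-1.27, 4.41], [0.06, 2.06], [-2.6, 2.6]. Speed limits (rad/s): [2.22, 2.22, 2.79, 2.79, 3.14, 3.14, 3.14].

INTERFACE

Orientations are given as a unit quaternion [x, y, z, w].
In Python, from bench import r gives the robot as it stands. The module is installed in compiled form; this text tells all that it offers.
- The arm moves only by the shell command python3 -m creep 'ROWS' [OPENING] [FORCE]. ROWS is JSON, a list of rows, each an object of numbers: "x", "y", "z": the shift along the world's x, y, z in m; "spin": the turn about the world's z in degrees. In form: [{"x": .., "y": .., "z": .., "spin": ..}, ...]. A call has 1 to 12 rows; each row is the pose to reach, as a shift and turn from the pose commanded when the call began; what a row does not reach only later rows make up. A row lasts 1/8 s, in which the tool goes at most 62.5 mm and 10.7 degrees, less where a joint would pass 70% of its speed; a pose out of reach is approached as far as the arm can. A call with a gripper value outside its range is refused whole. OPENING is the finger opening in m, from 0 to 0.087, set as the call begins (- or left out, the last holds). The fingers move at their own pace and stop on an object; FORCE is the grip in N (left out, the last holds). Time passes only in rows, so rows that repeat a pose let the fingers close. It gives the time, the measured TCP pose, the force and the opening at its end, in the units of the state.
- r.read_state(): the state, without advancing time (a new reading comes with each control period).
- r.camera(name): name is "side" or "top"; returns a dict with "pixels" (480x640x3 uint8, blue, green, red), "z_map" (480x640 float32, m along the optical axis (not along the pixel's ray), 0 where there is no reading), "K" (3x3 intrinsics, pixels), "R" (3x3) and "t" (3): a world point X has camera coordinates R X + t. Camera axes: x right, y down, z forward; pixel columns grow to the right and rows downward; lengths in m; the calibration is good to about 2 mm. A picture is of the moment at which its call begins.
- r.close_job(): hands the job in, once; it reports no verdict.
The state is a dict: "time": time; "joint_positions": joint angles; "joint_vel": joint speeds; "joint_torque": joint torques, N m; "ee_pos": TCP position; "eef_rot": TCP orientation; "ft_force": force on the tool from outside, world axes, zero at the start; "torque": the same for the moment, N m; "width": finger opening in m.
Only numpy, scipy, OpenCV 4.12 (cv2) and the standard library are available. Lean on these libraries where they do the work, as an engineer would, in place of code of your own. Each camera call takes 0.05 s, during which the arm holds its last target. There are 200 camera calls.

## Working session

There is one attempt and no reset: what is moved stays moved. The work goes in short steps, Python scripts to look and compute and a shell command to move; the robot and the scene stay as the last step left them, time stands still between calls to the robot, and variables do not carry over. Pictures are saved under pics/ and viewed, about 12 in all and at most 16, crops included, and the job is handed in when it is done.

```bash
mkdir -p pics; cat > h.py <<'E'
import numpy as np, cv2
from bench import r
from scipy.spatial.transform import Rotation as Ro
def st():
    s=r.read_state(); R=Ro.from_quat(s['eef_rot']).as_matrix()
    print('t',round(s['time'],2),'p',np.round(s['ee_pos'],4),'xax',np.round(R[:,0],3),'z',np.round(R[:,2],3),'F',np.round(s['ft_force'],1),'w',round(s['width'],4))
def w(c,u,v,h=None):
    K,R,t=c['K'],np.array(c['R']),np.array(c['t'])
    d=R.T@np.linalg.inv(K)@np.array([u,v,1.]); o=-R.T@t
    if h is None:
        return o+d*c['z_map'][int(v),int(u)]
    return o+d*(h-o[2])/d[2]
def px(c,X):
    q=c['K']@(np.array(c['R'])@np.array(X)+np.array(c['t'])); return q[:2]/q[2]
E
python3 - <<'E'
from h import *
st(); print(r.nose_length)
for n in ('top','side'):
    c=r.camera(n); cv2.imwrite(f'pics/{n}0.png',c['pixels']); print(n,np.round(-np.array(c['R']).T@c['t'],3),np.round(c['R'],2).tolist(),c['K'][0,0])
    np.savez(f'{n}0.npz',**c)
E
```

```text
t 0.0 p [0.1392 0.6089 0.2468] xax [ 0.223  0.975 -0.001] z [-0.    -0.001 -1.   ] F [ 0.4  0.3 -0. ] w 0.0871
0.025
top [0.499 0.011 1.364] [[-0.03, -1.0, -0.01], [-1.0, 0.03, -0.09], [0.09, 0.01, -1.0]] 494.1477875048524
side [0.41  0.937 0.515] [[-0.98, -0.19, -0.03], [-0.05, 0.4, -0.92], [0.19, -0.9, -0.4]] 447.05725953837083
```

View pics/top0.png

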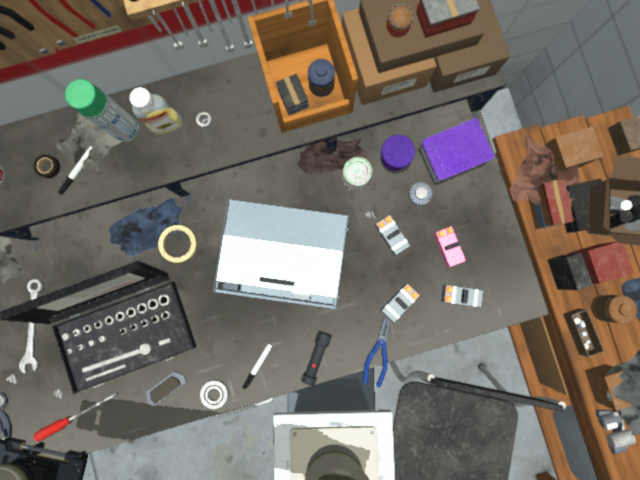

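View pics/side0.png

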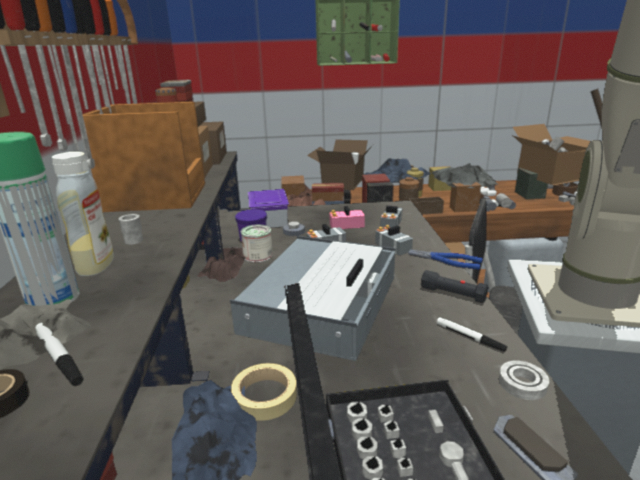

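```bash
python3 - <<'E'
import cv2,numpy as np
i=cv2.imread('pics/top0.png')
a=cv2.resize(i[190:330,365:495],None,fx=4.2,fy=4.2,interpolation=cv2.INTER_CUBIC)
b=cv2.resize(i[185:320,200:365],None,fx=4.4,fy=4.4,interpolation=cv2.INTER_CUBIC)
cv2.imwrite('pics/a.png',a);cv2.imwrite('pics/b.png',b)
E
```

```text
(no output)
```

View pics/a.png

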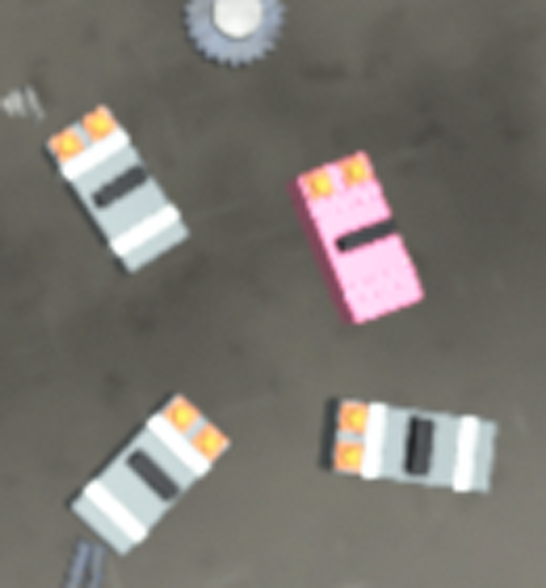

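View pics/b.png

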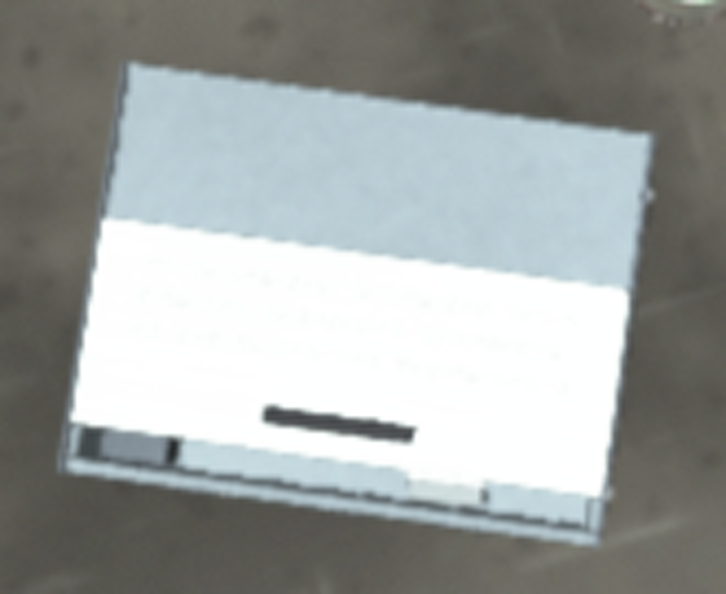

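```bash
python3 - <<'E'
from h import *
c=dict(np.load('top0.npz'))
C=[w(c,*p,.071) for p in [(229.1,199.5),(348.2,215.5),(214.8,291.8),(336.4,308.2)]]
print(np.round(C,4)); 
print('y-edges',[np.degrees(np.arctan2(*(b-a)[:2][::-1])) for a,b in [(C[1],C[0]),(C[3],C[2])]],'x-edges',[np.degrees(np.arctan2(*(b-a)[:2][::-1])) for a,b in [(C[2],C[0]),(C[3],C[1])]], [np.linalg.norm(C[0]-C[1]),np.linalg.norm(C[0]-C[2])])
for n,p,h in [('grip',(277,281.4),.099),('A',(394,234.5),.06),('B',(401.4,303.1),.06),('C',(465,296.2),.06)]:
    print(n,np.round(w(c,*p,h),4),'depth',np.round(w(c,*p),4))
for n,a,b in [('A',(394,234.5),(384.8,222.1)),('B',(401.4,303.1),(411.7,291.9)),('C',(465,296.2),(448.8,293.6))]:
    d=w(c,*b,.049)-w(c,*a,.06); print(n,'yaw',np.degrees(np.arctan2(d[1],d[0])),np.linalg.norm(d[:2]))
# bar ends
a=w(c,200+412/4.4,185+435/4.4,.099);b=w(c,200+268/4.4,185+412/4.4,.099);d=b-a;print(np.degrees(np.arctan2(d[1],d[0])),np.linalg.norm(d))
print(px(c,[.139,.609,.25]))
E
```

```text
[[ 0.7254  0.2613  0.071 ]
 [ 0.6742 -0.053   0.071 ]
 [ 0.4831  0.3005  0.071 ]
 [ 0.4329 -0.015   0.071 ]]
y-edges [np.float64(80.74952981154131), np.float64(80.96228375603276)] x-edges [np.float64(-9.188923252757732), np.float64(-8.936271809492954)] [np.float64(0.31840597012966015), np.float64(0.24550745072279836)]
grip [0.5058 0.1351 0.099 ] depth [0.5058 0.135  0.1   ]
A [ 0.6218 -0.1731  0.06  ] depth [ 0.6217 -0.1731  0.0606]
B [ 0.4413 -0.1854  0.06  ] depth [ 0.4415 -0.1847  0.0641]
C [ 0.455 -0.352  0.06 ] depth [ 0.4551 -0.3515  0.0617]
A yaw 31.814701327418565 0.041204291756688195
B yaw -46.82072278848442 0.04112645960933033
C yaw 79.15989101515436 0.03988111090736827
79.53048325167723 0.08474084351353862
[ 56.29146443 455.28952124]
```

Three loose modules, taken by description (grey, two white bands, black rib): A (394,234), B (401,303), C (465,296). The look-alike to leave is pink, at (451,246). A flashlight (317,357) and the pliers (378,355) are other clutter. The case yaw is about -9° and its origin about (0.517, 0.133). The cover is partly open. I'll go to the cover grip first.

```bash
python3 -m creep '[{"x":0.367,"y":-0.474,"z":-0.05,"spin":-86},{"x":0.367,"y":-0.474,"z":-0.05,"spin":-86},{"x":0.367,"y":-0.474,"z":-0.05,"spin":-86},{"x":0.367,"y":-0.474,"z":-0.05,"spin":-86},{"x":0.367,"y":-0.474,"z":-0.05,"spin":-86},{"x":0.367,"y":-0.474,"z":-0.05,"spin":-86},{"x":0.367,"y":-0.474,"z":-0.05,"spin":-86},{"x":0.367,"y":-0.474,"z":-0.05,"spin":-86},{"x":0.367,"y":-0.474,"z":-0.05,"spin":-86},{"x":0.367,"y":-0.474,"z":-0.05,"spin":-86},{"x":0.367,"y":-0.474,"z":-0.05,"spin":-86},{"x":0.367,"y":-0.474,"z":-0.05,"spin":-86}]' 0.04; python3 -c "
from h import *
st()"
```

```text
time: 1.6
ee_pos: [0.5058, 0.136, 0.1973]
eef_rot: [0.997, -0.077, -0.0, 0.0]
ft_force: [0.1, 0.6, 0.4]
width: 0.04
t 1.6 p [0.5058 0.136  0.1973] xax [ 0.988 -0.154 -0.001] z [-0.001  0.    -1.   ] F [0.1 0.6 0.4] w 0.04
```

```bash
python3 -m creep '[{"z":-0.05},{"z":-0.075},{"z":-0.087},{"z":-0.087}]'; python3 -m creep '[{},{},{},{}]' 0 20;  python3 -c "
from h import *
st()"
```

```text
t 1.6 p [0.5058 0.136  0.1973] xax [ 0.988 -0.154 -0.001] z [-0.001  0.    -1.   ] F [0.1 0.6 0.4] w 0.04invalid input at $[0]: expected keys x, y, z, spin
invalid input at $[0]: expected keys x, y, z, spin
```

```bash
python3 -m creep '[{"x":0,"y":0,"z":-0.05,"spin":0},{"x":0,"y":0,"z":-0.075,"spin":0},{"x":0,"y":0,"z":-0.087,"spin":0},{"x":0,"y":0,"z":-0.087,"spin":0}]' && python3 -m creep '[{"x":0,"y":0,"z":0,"spin":0},{"x":0,"y":0,"z":0,"spin":0},{"x":0,"y":0,"z":0,"spin":0},{"x":0,"y":0,"z":0,"spin":0}]' 0 20 && python3 -m creep '[{"x":0.02,"y":-0.003,"z":0,"spin":0},{"x":0.04,"y":-0.006,"z":0,"spin":0},{"x":0.059,"y":-0.009,"z":0,"spin":0},{"x":0.069,"y":-0.011,"z":0,"spin":0},{"x":0.079,"y":-0.0125,"z":0,"spin":0},{"x":0.079,"y":-0.0125,"z":0,"spin":0}]';  python3 -c "
from h import *
st()"
```

```text
time: 2.1
ee_pos: [0.5058, 0.1361, 0.1105]
eef_rot: [0.997, -0.077, -0.0, 0.0]
ft_force: [0.3, -0.7, -0.3]
width: 0.0401
time: 2.6
ee_pos: [0.5064, 0.1354, 0.1109]
eef_rot: [0.997, -0.077, 0.0, -0.0]
ft_force: [-1.2, 0.1, 3.2]
width: 0.0112
time: 3.35
ee_pos: [0.5864, 0.1221, 0.1109]
eef_rot: [0.997, -0.078, 0.001, 0.0]
ft_force: [3.0, -2.2, 3.1]
width: 0.0119
t 3.35 p [0.5864 0.1221 0.1109] xax [ 0.988 -0.155  0.002] z [ 0.002 -0.001 -1.   ] F [ 3.  -2.2  3.1] w 0.0119
```

Sliding freely; continue to the limit.

```bash
python3 -m creep '[{"x":0.008,"y":-0.001,"z":0,"spin":0},{"x":0.014,"y":-0.002,"z":0,"spin":0},{"x":0.02,"y":-0.003,"z":0,"spin":0},{"x":0.025,"y":-0.004,"z":0,"spin":0}]';python3 -m creep '[{"x":0.006,"y":-0.001,"z":0,"spin":0},{"x":0.01,"y":-0.0015,"z":0,"spin":0},{"x":0.01,"y":-0.0015,"z":0,"spin":0}]'
```

```text
time: 3.85
ee_pos: [0.6024, 0.1202, 0.1093]
eef_rot: [0.997, -0.077, -0.009, 0.0]
ft_force: [-40.9, 0.7, 27.9]
width: 0.0208
time: 4.22
ee_pos: [0.6121, 0.1187, 0.1091]
eef_rot: [0.997, -0.077, -0.01, 0.0]
ft_force: [-38.9, 0.6, 27.4]
width: 0.04
```

```bash
python3 -m creep '[{"x":-0.014,"y":0.002,"z":0,"spin":0},{"x":-0.014,"y":0.002,"z":0,"spin":0},{"x":-0.014,"y":0.002,"z":0,"spin":0},{"x":-0.014,"y":0.002,"z":0.05,"spin":0},{"x":-0.014,"y":0.002,"z":0.1,"spin":0},{"x":-0.1,"y":-0.1,"z":0.15,"spin":0},{"x":-0.1,"y":-0.2,"z":0.15,"spin":0},{"x":-0.15,"y":-0.3,"z":0.15,"spin":0},{"x":-0.15,"y":-0.3,"z":0.15,"spin":0},{"x":-0.15,"y":-0.3,"z":0.15,"spin":0},{"x":-0.15,"y":-0.3,"z":0.15,"spin":0}]' 0.05
python3 - <<'E'
from h import *
st()
c=r.camera('top'); np.savez('top1.npz',**c); i=c['pixels']
cv2.imwrite('pics/c.png',cv2.resize(i[185:325,200:495],None,fx=2.7,fy=2.7,interpolation=cv2.INTER_CUBIC))
E
```

```text
time: 5.6
ee_pos: [0.4689, -0.1867, 0.2614]
eef_rot: [0.997, -0.08, 0.001, 0.0]
ft_force: [0.4, 1.1, -0.2]
width: 0.0499
t 5.6 p [ 0.4689 -0.1867  0.2614] xax [ 0.987 -0.159  0.002] z [ 0.002 -0.    -1.   ] F [ 0.4  1.1 -0.2] w 0.0499
```

View pics/c.png

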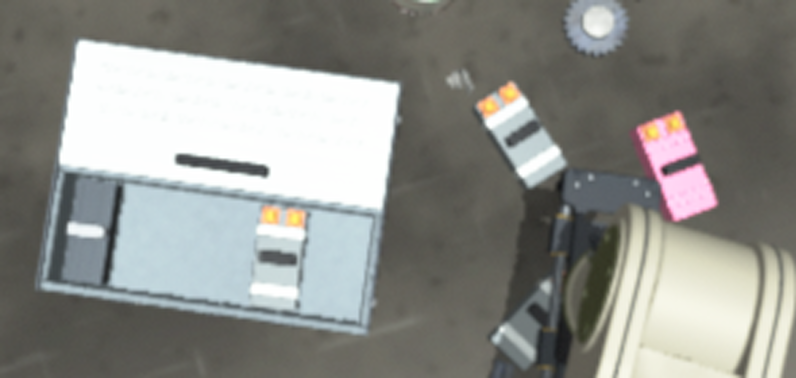

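```bash
cat >> h.py <<'E'
TH=np.radians(-9.0); O=np.array([.5172,.1332])
CX=np.array([np.cos(TH),np.sin(TH)]); CY=np.array([-CX[1],CX[0]])
def tocase(p): d=np.array(p)[:2]-O; return d@CX,d@CY
def fromcase(x,y): return O+x*CX+y*CY
E
python3 - <<'E'
from h import *
c=dict(np.load('top1.npz'))
for n,p,h in [('m5',(302.6,280.2),.066),('m5t',(304.8,265.5),.055),('clamp',(231.5,270.2),.066),('grip',(282.2,246.5),.099),('bayL',(200+78/2.7,185+41/2.7),.077),('bayR',(200+399/2.7,185+85/2.7),.077),('m4walls L',(200+40/2.7,185+290/2.7),.071),('R',(200+369/2.7,185+332/2.7),.071)]:
    X=w(c,*p,h); print(n,np.round(X,4),'d',np.round(w(c,*p)[2],4),'case',np.round(tocase(X),4))
for y in (-.1285,-.08,-.032,.016): print(y,np.round(fromcase(0,y),4))
E
```

```text
m5 [0.5074 0.0712 0.066 ] d 0.0664 case [ 0.     -0.0627]
m5t [0.5461 0.0651 0.055 ] d 0.0473 case [ 0.0392 -0.0628]
clamp [0.5383 0.2574 0.066 ] d 0.065 case [0.0014 0.126 ]
grip [0.5947 0.1202 0.099 ] d 0.0987 case [ 0.0786 -0.0007]
bayL [0.7226 0.2607 0.077 ] d 0.075 case [0.1829 0.158 ]
bayR [ 0.6709 -0.0515  0.077 ] d 0.0763 case [ 0.1807 -0.1584]
m4walls L [0.4815 0.3005 0.071 ] d 0.0707 case [-0.0614  0.1596]
R [ 0.4335 -0.0157  0.071 ] d -0.0006 case [-0.0594 -0.1602]
-0.1285 [0.4971 0.0063]
-0.08 [0.5047 0.0542]
-0.032 [0.5122 0.1016]
0.016 [0.5197 0.149 ]
```

```bash
python3 -m creep '[{"x":0.0385,"y":0.258,"z":-0.05,"spin":0},{"x":0.0385,"y":0.258,"z":-0.05,"spin":0},{"x":0.0385,"y":0.258,"z":-0.05,"spin":0},{"x":0.0385,"y":0.258,"z":-0.05,"spin":0},{"x":0.0385,"y":0.258,"z":-0.05,"spin":0},{"x":0.0385,"y":0.258,"z":-0.05,"spin":0},{"x":0.0385,"y":0.258,"z":-0.10,"spin":0},{"x":0.0385,"y":0.258,"z":-0.15,"spin":0},{"x":0.0385,"y":0.258,"z":-0.176,"spin":0},{"x":0.0385,"y":0.258,"z":-0.186,"spin":0},{"x":0.0385,"y":0.258,"z":-0.186,"spin":0}]' 0.03 && python3 -m creep '[{"x":0,"y":0,"z":0,"spin":0},{"x":0,"y":0,"z":0,"spin":0},{"x":0,"y":0,"z":0,"spin":0},{"x":0,"y":0,"z":0,"spin":0}]' 0 25
```

```text
time: 7.02
ee_pos: [0.5092, 0.0741, 0.0751]
eef_rot: [0.997, -0.078, 0.0, 0.0]
ft_force: [-0.7, 0.3, -0.7]
width: 0.03
time: 7.52
ee_pos: [0.5091, 0.0755, 0.0753]
eef_rot: [0.997, -0.077, 0.0, -0.0]
ft_force: [-2.7, 0.6, 6.7]
width: 0.0113
```

```bash
python3 -m creep '[{"x":0,"y":0,"z":0.004,"spin":0},{"x":-0.003,"y":-0.02,"z":0.004,"spin":0},{"x":-0.0063,"y":-0.04,"z":0.004,"spin":0},{"x":-0.0091,"y":-0.058,"z":0.004,"spin":0},{"x":-0.0102,"y":-0.0645,"z":0.004,"spin":0},{"x":-0.0102,"y":-0.0645,"z":0.004,"spin":0},{"x":-0.0102,"y":-0.0645,"z":0,"spin":0},{"x":-0.0102,"y":-0.0645,"z":0,"spin":0}]' && python3 -m creep '[{"x":0,"y":0,"z":0,"spin":0},{"x":0,"y":0,"z":0,"spin":0},{"x":0,"y":0,"z":0,"spin":0},{"x":0,"y":0,"z":0.05,"spin":0},{"x":0,"y":0,"z":0.1,"spin":0},{"x":0,"y":0,"z":0.12,"spin":0},{"x":0,"y":-0.06,"z":0.12,"spin":0},{"x":0,"y":-0.12,"z":0.12,"spin":0},{"x":0,"y":-0.12,"z":0.12,"spin":0}]' 0.03
python3 - <<'E'
from h import *
st()
E
```

```text
time: 8.52
ee_pos: [0.4989, 0.011, 0.0749]
eef_rot: [0.997, -0.077, 0.0, -0.0]
ft_force: [-1.8, 1.9, 4.8]
width: 0.0116
time: 9.65
ee_pos: [0.4979, -0.1143, 0.1949]
eef_rot: [0.997, -0.081, 0.0, 0.001]
ft_force: [-0.1, 0.2, -0.4]
width: 0.0301
t 9.65 p [ 0.4979 -0.1143  0.1949] xax [ 0.987 -0.162  0.001] z [ 0.001 -0.002 -1.   ] F [-0.1  0.2 -0.4] w 0.0301
```

```bash
python3 -m creep '[{"x":0.123,"y":-0.062,"z":-0.06,"spin":41},{"x":0.123,"y":-0.062,"z":-0.06,"spin":41},{"x":0.123,"y":-0.062,"z":-0.06,"spin":41},{"x":0.123,"y":-0.062,"z":-0.06,"spin":41},{"x":0.123,"y":-0.062,"z":-0.06,"spin":41},{"x":0.123,"y":-0.062,"z":-0.06,"spin":41},{"x":0.123,"y":-0.062,"z":-0.06,"spin":41},{"x":0.123,"y":-0.062,"z":-0.06,"spin":41}]' 0.03; python3 -c "
from h import *
st()"
```

```text
time: 10.65
ee_pos: [0.6216, -0.1709, 0.1349]
eef_rot: [0.961, 0.276, 0.0, -0.0]
ft_force: [-0.3, 0.3, -0.9]
width: 0.0301
t 10.65 p [ 0.6216 -0.1709  0.1349] xax [0.847 0.531 0.001] z [ 0.001  0.    -1.   ] F [-0.3  0.3 -0.9] w 0.0301
```

```bash
python3 -m creep '[{"x":0,"y":-0.002,"z":-0.035,"spin":0},{"x":0,"y":-0.002,"z":-0.055,"spin":0},{"x":0,"y":-0.002,"z":-0.066,"spin":0},{"x":0,"y":-0.002,"z":-0.066,"spin":0}]' && python3 -m creep '[{"x":0,"y":0,"z":0,"spin":0},{"x":0,"y":0,"z":0,"spin":0},{"x":0,"y":0,"z":0,"spin":0},{"x":0,"y":0,"z":0,"spin":0},{"x":0,"y":0,"z":0.04,"spin":0},{"x":0,"y":0,"z":0.09,"spin":0},{"x":0,"y":0,"z":0.12,"spin":0},{"x":0,"y":0,"z":0.12,"spin":0}]' 0 30
```

```text
time: 11.15
ee_pos: [0.6214, -0.1731, 0.0682]
eef_rot: [0.961, 0.277, -0.0, -0.0]
ft_force: [-0.0, -1.1, -0.2]
width: 0.0298
time: 12.15
ee_pos: [0.6226, -0.1736, 0.1907]
eef_rot: [0.961, 0.277, 0.002, 0.001]
ft_force: [-0.7, -0.3, -2.4]
width: 0.0117
```

```bash
python3 -m creep '[{"x":-0.118,"y":0.228,"z":0,"spin":-41},{"x":-0.118,"y":0.228,"z":0,"spin":-41},{"x":-0.118,"y":0.228,"z":0,"spin":-41},{"x":-0.118,"y":0.228,"z":0,"spin":-41},{"x":-0.118,"y":0.228,"z":0,"spin":-41},{"x":-0.118,"y":0.228,"z":0,"spin":-41},{"x":-0.118,"y":0.228,"z":0,"spin":-41},{"x":-0.118,"y":0.228,"z":0,"spin":-41},{"x":-0.118,"y":0.228,"z":0,"spin":-41}]'; python3 - <<'E'
from h import *
st(); print(tocase(r.read_state()['ee_pos']))
c=r.camera('top'); i=c['pixels']; np.savez('top2.npz',**c)
cv2.imwrite('pics/d.png',cv2.resize(i[185:325,200:495],None,fx=2.7,fy=2.7,interpolation=cv2.INTER_CUBIC))
E
```

```text
time: 13.28
ee_pos: [0.5038, 0.0539, 0.1883]
eef_rot: [0.997, -0.078, -0.0, 0.0]
ft_force: [0.8, -0.3, -2.4]
width: 0.0118
t 13.28 p [0.5038 0.0539 0.1883] xax [ 0.988 -0.156 -0.   ] z [-0. -0. -1.] F [ 0.8 -0.3 -2.4] w 0.0118
(np.float64(-0.0008388434478326669), np.float64(-0.08040602585812397))
```

View pics/d.png

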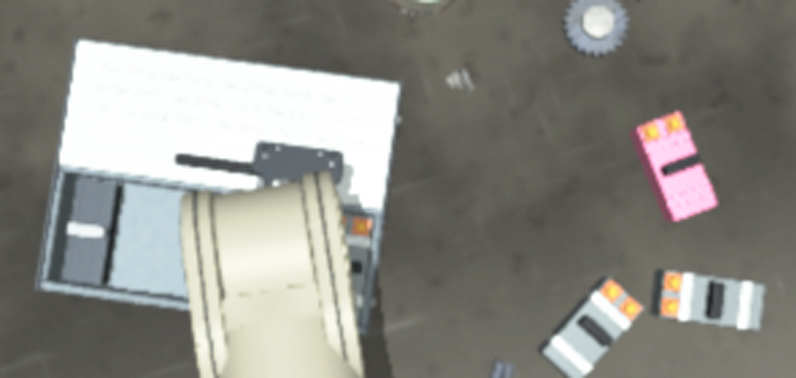

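```bash
python3 -m creep '[{"x":0.0008,"y":0,"z":-0.05,"spin":0},{"x":0.0008,"y":0,"z":-0.08,"spin":0},{"x":0.0008,"y":0,"z":-0.095,"spin":0},{"x":0.0008,"y":0,"z":-0.105,"spin":0},{"x":0.0008,"y":0,"z":-0.113,"spin":0},{"x":0.0008,"y":0,"z":-0.113,"spin":0}]'; python3 -c "
from h import *
st(); print(tocase(r.read_state()['ee_pos']))"
```

```text
time: 14.08
ee_pos: [0.5048, 0.0548, 0.0759]
eef_rot: [0.997, -0.078, 0.0, -0.0]
ft_force: [0.0, -0.2, -2.4]
width: 0.0117
t 14.07 p [0.5048 0.0548 0.0759] xax [ 0.988 -0.155  0.001] z [ 0.001  0.    -1.   ] F [ 0.  -0.2 -2.4] w 0.0117
(np.float64(-4.563667410193556e-07), np.float64(-0.07941649879696071))
```

Clean. I'll lower the last 1 mm, release, lift and go over B.

```bash
python3 -m creep '[{"x":0,"y":0,"z":-0.0015,"spin":0},{"x":0,"y":0,"z":-0.0015,"spin":0}]' && python3 -m creep '[{"x":0,"y":0,"z":0,"spin":0},{"x":0,"y":0,"z":0,"spin":0},{"x":0,"y":0,"z":0,"spin":0},{"x":0,"y":0,"z":0.05,"spin":0},{"x":0,"y":0,"z":0.1,"spin":0},{"x":0,"y":-0.03,"z":0.1,"spin":0}]' 0.03 && python3 -m creep '[{"x":-0.063,"y":-0.21,"z":-0.035,"spin":-38},{"x":-0.063,"y":-0.21,"z":-0.035,"spin":-38},{"x":-0.063,"y":-0.21,"z":-0.035,"spin":-38},{"x":-0.063,"y":-0.21,"z":-0.035,"spin":-38},{"x":-0.063,"y":-0.21,"z":-0.035,"spin":-38},{"x":-0.063,"y":-0.21,"z":-0.035,"spin":-38},{"x":-0.063,"y":-0.21,"z":-0.035,"spin":-38},{"x":-0.063,"y":-0.21,"z":-0.035,"spin":-38}]'; python3 -c "
from h import *
st()"
```

```text
time: 14.32
ee_pos: [0.5049, 0.0547, 0.0752]
eef_rot: [0.997, -0.078, 0.0, -0.0]
ft_force: [-3.1, -1.8, 7.3]
width: 0.0119
time: 15.08
ee_pos: [0.5066, 0.0267, 0.1777]
eef_rot: [0.997, -0.076, 0.003, -0.002]
ft_force: [0.0, -0.3, -1.4]
width: 0.0302
time: 16.08
ee_pos: [0.4418, -0.1844, 0.1392]
eef_rot: [0.918, -0.397, 0.0, -0.0]
ft_force: [0.5, -0.5, -0.1]
width: 0.0302
t 16.07 p [ 0.4418 -0.1844  0.1392] xax [ 0.685 -0.729  0.   ] z [ 0.  0. -1.] F [ 0.5 -0.5 -0.1] w 0.0302
```

```bash
python3 -m creep '[{"x":-0.0005,"y":-0.001,"z":-0.035,"spin":0},{"x":-0.0005,"y":-0.001,"z":-0.06,"spin":0},{"x":-0.0005,"y":-0.001,"z":-0.0705,"spin":0},{"x":-0.0005,"y":-0.001,"z":-0.0705,"spin":0}]' && python3 -m creep '[{"x":0,"y":0,"z":0,"spin":0},{"x":0,"y":0,"z":0,"spin":0},{"x":0,"y":0,"z":0,"spin":0},{"x":0,"y":0,"z":0,"spin":0},{"x":0,"y":0,"z":0.04,"spin":0},{"x":0,"y":0,"z":0.09,"spin":0},{"x":0,"y":0,"z":0.12,"spin":0},{"x":0,"y":0,"z":0.12,"spin":0}]' 0 30;  python3 -c "
from h import *
st()"
```

```text
time: 16.58
ee_pos: [0.4408, -0.1861, 0.0685]
eef_rot: [0.918, -0.398, -0.0, 0.0]
ft_force: [-0.1, 0.1, 0.9]
width: 0.0298
time: 17.58
ee_pos: [0.4421, -0.1864, 0.1906]
eef_rot: [0.918, -0.398, 0.002, -0.001]
ft_force: [-0.5, 0.3, -0.4]
width: 0.0003
t 17.57 p [ 0.4421 -0.1864  0.1906] xax [ 0.684 -0.73   0.003] z [ 0.004  0.    -1.   ] F [-0.5  0.3 -0.4] w 0.0003
```

```bash
python3 -m creep '[{"x":0,"y":0.1,"z":0.05,"spin":38},{"x":0,"y":0.2,"z":0.05,"spin":38},{"x":0,"y":0.25,"z":0.05,"spin":38},{"x":0,"y":0.3,"z":0.05,"spin":38},{"x":0,"y":0.35,"z":0.05,"spin":38},{"x":0,"y":0.35,"z":0.05,"spin":38},{"x":0,"y":0.35,"z":0.05,"spin":38},{"x":0,"y":0.35,"z":0.05,"spin":38}]' 0.03;  python3 - <<'E'
from h import *
c=r.camera('top'); i=c['pixels']; np.savez('top3.npz',**c)
cv2.imwrite('pics/e.png',cv2.resize(i[185:325,200:495],None,fx=2.7,fy=2.7,interpolation=cv2.INTER_CUBIC))
E
```

```text
time: 18.58
ee_pos: [0.4407, 0.1629, 0.2376]
eef_rot: [0.997, -0.078, -0.001, 0.001]
ft_force: [-0.3, 1.0, -0.4]
width: 0.0301
```

View pics/e.png

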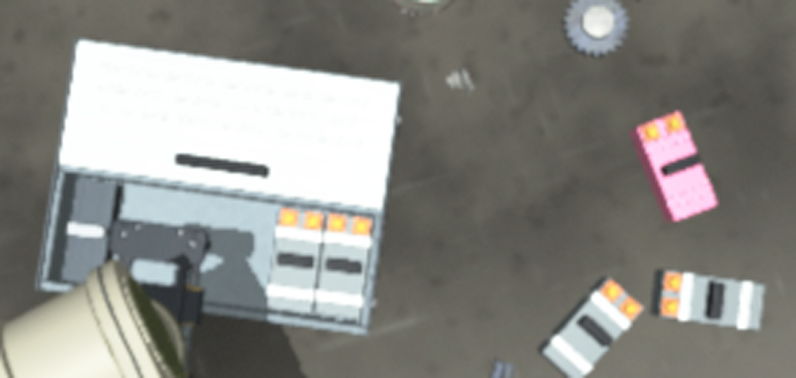

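The two loaded modules stand tight at the stop, ribs at crop (296,261) and (344,267). B was knocked aside: its rib is now at crop (596,328). It was already there in the previous picture, and I missed it.

```bash
python3 - <<'E'
from h import *
c=dict(np.load('top3.npz')); f=lambda u,v:(200+u/2.7,185+v/2.7)
for n,a,b in [('B',(596,328),(620,299)),('C',(715,300),(671,294))]:
    A=w(c,*f(*a),.06); d=w(c,*f(*b),.049)-A; print(n,np.round(A,4),w(c,*f(*a))[2],np.degrees(np.arctan2(d[1],d[0])),np.linalg.norm(d[:2]))
for p in [(296,261),(344,267)]: print(tocase(w(c,*f(*p),.066)))
E
```

```text
B [ 0.4313 -0.2354  0.06  ] 0.05951281677633946 -44.7988116167187 0.037909894612554784
C [ 0.4553 -0.3515  0.06  ] 0.06197688090919051 80.62131980574036 0.040011920604909226
(np.float64(-0.0013529388899057027), np.float64(-0.08149691703659336))
(np.float64(-0.0009789047727523164), np.float64(-0.12835384930121316))
```

```bash
python3 -m creep '[{"x":-0.009,"y":-0.06,"z":0,"spin":-5},{"x":-0.009,"y":-0.398,"z":-0.09,"spin":-36},{"x":-0.009,"y":-0.398,"z":-0.09,"spin":-36},{"x":-0.009,"y":-0.398,"z":-0.09,"spin":-36},{"x":-0.009,"y":-0.398,"z":-0.09,"spin":-36},{"x":-0.009,"y":-0.398,"z":-0.09,"spin":-36},{"x":-0.009,"y":-0.398,"z":-0.09,"spin":-36},{"x":-0.009,"y":-0.398,"z":-0.09,"spin":-36},{"x":-0.009,"y":-0.398,"z":-0.09,"spin":-36},{"x":-0.009,"y":-0.398,"z":-0.09,"spin":-36},{"x":-0.009,"y":-0.398,"z":-0.09,"spin":-36},{"x":-0.009,"y":-0.398,"z":-0.09,"spin":-36}]' 0.03;  python3 -c "
from h import *
st()"
```

```text
time: 20.12
ee_pos: [0.4321, -0.2337, 0.1487]
eef_rot: [0.924, -0.381, 0.0, -0.0]
ft_force: [0.6, -0.0, -0.3]
width: 0.0301
t 20.12 p [ 0.4321 -0.2337  0.1487] xax [ 0.709 -0.705  0.   ] z [ 0.001  0.    -1.   ] F [ 0.6 -0.  -0.3] w 0.0301
```

```bash
python3 -m creep '[{"x":-0.0008,"y":-0.0017,"z":-0.04,"spin":0},{"x":-0.0008,"y":-0.0017,"z":-0.068,"spin":0},{"x":-0.0008,"y":-0.0017,"z":-0.08,"spin":0},{"x":-0.0008,"y":-0.0017,"z":-0.08,"spin":0}]' && python3 -m creep '[{"x":0,"y":0,"z":0,"spin":0},{"x":0,"y":0,"z":0,"spin":0},{"x":0,"y":0,"z":0,"spin":0},{"x":0,"y":0,"z":0,"spin":0},{"x":0,"y":0,"z":0.04,"spin":0},{"x":0,"y":0,"z":0.09,"spin":0},{"x":0,"y":0,"z":0.12,"spin":0},{"x":0,"y":0,"z":0.12,"spin":0}]' 0 30;  python3 -c "
from h import *
st()"
```

```text
time: 20.62
ee_pos: [0.4309, -0.2359, 0.0685]
eef_rot: [0.924, -0.382, -0.0, 0.0]
ft_force: [-0.5, 0.6, 0.7]
width: 0.0298
time: 21.62
ee_pos: [0.4321, -0.2361, 0.1902]
eef_rot: [0.924, -0.382, 0.002, -0.001]
ft_force: [-0.3, -0.3, -3.0]
width: 0.0119
t 21.62 p [ 0.4321 -0.2361  0.1902] xax [ 0.709 -0.705  0.003] z [ 0.004  0.    -1.   ] F [-0.3 -0.3 -3. ] w 0.0119
```

```bash
python3 -m creep '[{"x":0.08,"y":0.338,"z":0,"spin":35.8},{"x":0.08,"y":0.338,"z":0,"spin":35.8},{"x":0.08,"y":0.338,"z":0,"spin":35.8},{"x":0.08,"y":0.338,"z":0,"spin":35.8},{"x":0.08,"y":0.338,"z":0,"spin":35.8},{"x":0.08,"y":0.338,"z":0,"spin":35.8},{"x":0.08,"y":0.338,"z":0,"spin":35.8},{"x":0.08,"y":0.338,"z":0,"spin":35.8},{"x":0.08,"y":0.338,"z":0,"spin":35.8},{"x":0.08,"y":0.338,"z":0,"spin":35.8}]';  python3 -c "
from h import *
st(); print(tocase(r.read_state()['ee_pos']))"
```

```text
time: 22.88
ee_pos: [0.511, 0.1012, 0.1885]
eef_rot: [0.997, -0.08, -0.0, -0.0]
ft_force: [-0.0, -0.8, -3.0]
width: 0.0116
t 22.88 p [0.511  0.1012 0.1885] xax [ 0.987 -0.159 -0.   ] z [-0.  0. -1.] F [-0.  -0.8 -3. ] w 0.0116
(np.float64(-0.001104561899428679), np.float64(-0.032561608697681))
```

```bash
python3 -m creep '[{"x":0.001,"y":0.001,"z":-0.05,"spin":0},{"x":0.001,"y":0.001,"z":-0.08,"spin":0},{"x":0.001,"y":0.001,"z":-0.095,"spin":0},{"x":0.001,"y":0.001,"z":-0.105,"spin":0},{"x":0.001,"y":0.001,"z":-0.1135,"spin":0},{"x":0.001,"y":0.001,"z":-0.1145,"spin":0}]';  python3 -c "
from h import *
st(); print(tocase(r.read_state()['ee_pos']))"
```

```text
time: 23.62
ee_pos: [0.5128, 0.1032, 0.0749]
eef_rot: [0.997, -0.079, 0.001, -0.0]
ft_force: [-4.5, -1.2, 11.1]
width: 0.0117
t 23.62 p [0.5128 0.1032 0.0749] xax [ 0.987 -0.158  0.001] z [ 0.001  0.001 -1.   ] F [-4.5 -1.2 11.1] w 0.0117
(np.float64(0.00034325439091992325), np.float64(-0.030300039426477354))
```

```bash
python3 -m creep '[{"x":0,"y":0,"z":0,"spin":0},{"x":0,"y":0,"z":0,"spin":0},{"x":0,"y":0,"z":0,"spin":0},{"x":0,"y":0,"z":0.05,"spin":0},{"x":0,"y":0,"z":0.1,"spin":0},{"x":0,"y":-0.03,"z":0.1,"spin":0}]' 0.03 && python3 -m creep '[{"x":-0.0575,"y":-0.4245,"z":-0.03,"spin":89},{"x":-0.0575,"y":-0.4245,"z":-0.03,"spin":89},{"x":-0.0575,"y":-0.4245,"z":-0.03,"spin":89},{"x":-0.0575,"y":-0.4245,"z":-0.03,"spin":89},{"x":-0.0575,"y":-0.4245,"z":-0.03,"spin":89},{"x":-0.0575,"y":-0.4245,"z":-0.03,"spin":89},{"x":-0.0575,"y":-0.4245,"z":-0.03,"spin":89},{"x":-0.0575,"y":-0.4245,"z":-0.03,"spin":89},{"x":-0.0575,"y":-0.4245,"z":-0.03,"spin":89},{"x":-0.0575,"y":-0.4245,"z":-0.03,"spin":89},{"x":-0.0575,"y":-0.4245,"z":-0.03,"spin":89},{"x":-0.0575,"y":-0.4245,"z":-0.03,"spin":89}]'; python3 - <<'E'
from h import *
st(); print(r.read_state()['joint_positions'][6])
c=r.camera('top'); i=c['pixels']; np.savez('top4.npz',**c)
cv2.imwrite('pics/f.png',cv2.resize(i[185:325,200:495],None,fx=2.7,fy=2.7,interpolation=cv2.INTER_CUBIC))
E
```

```text
time: 24.38
ee_pos: [0.5142, 0.0752, 0.1777]
eef_rot: [0.997, -0.077, 0.003, -0.002]
ft_force: [0.4, -0.5, -0.5]
width: 0.03
time: 25.88
ee_pos: [0.4547, -0.3512, 0.1441]
eef_rot: [0.767, 0.642, 0.0, -0.0]
ft_force: [0.7, 0.0, -1.0]
width: 0.0302
t 25.88 p [ 0.4547 -0.3512  0.1441] xax [0.177 0.984 0.   ] z [ 0.  0. -1.] F [ 0.7  0.  -1. ] w 0.0302
2.1788194630853037
```

View pics/f.png

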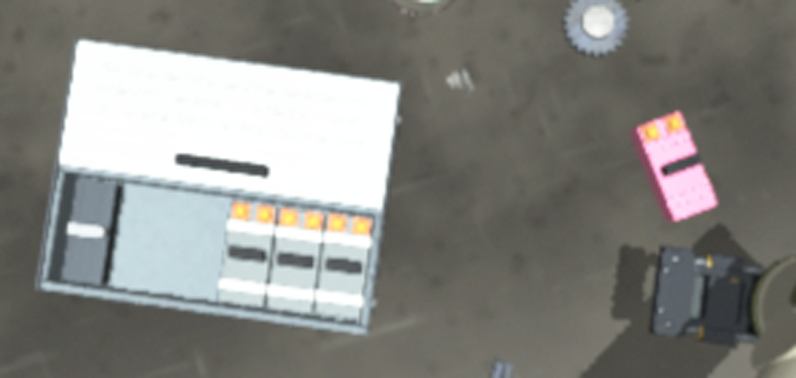

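Three modules stand in a row (ribs at crop (247,254), (296,261), (344,267)). Now C.

```bash
python3 -m creep '[{"x":0.0005,"y":-0.0003,"z":-0.04,"spin":0},{"x":0.0005,"y":-0.0003,"z":-0.064,"spin":0},{"x":0.0005,"y":-0.0003,"z":-0.0755,"spin":0},{"x":0.0005,"y":-0.0003,"z":-0.0755,"spin":0}]' && python3 -m creep '[{"x":0,"y":0,"z":0,"spin":0},{"x":0,"y":0,"z":0,"spin":0},{"x":0,"y":0,"z":0,"spin":0},{"x":0,"y":0,"z":0,"spin":0},{"x":0,"y":0,"z":0.04,"spin":0},{"x":0,"y":0,"z":0.09,"spin":0},{"x":0,"y":0,"z":0.12,"spin":0},{"x":0,"y":0,"z":0.12,"spin":0}]' 0 30;  python3 -c "
from h import *
st()"
```

```text
time: 26.42
ee_pos: [0.455, -0.3515, 0.0684]
eef_rot: [0.767, 0.642, -0.0, -0.0]
ft_force: [0.1, 0.2, 1.5]
width: 0.0299
time: 27.42
ee_pos: [0.4559, -0.3521, 0.1904]
eef_rot: [0.766, 0.642, 0.001, 0.001]
ft_force: [0.4, -0.5, -3.2]
width: 0.0116
t 27.43 p [ 0.4559 -0.3521  0.1904] xax [ 0.175  0.985 -0.   ] z [ 0.003 -0.001 -1.   ] F [ 0.4 -0.5 -3.2] w 0.0116
```

```bash
python3 -m creep '[{"x":0.064,"y":0.503,"z":0,"spin":-89},{"x":0.064,"y":0.503,"z":0,"spin":-89},{"x":0.064,"y":0.503,"z":0,"spin":-89},{"x":0.064,"y":0.503,"z":0,"spin":-89},{"x":0.064,"y":0.503,"z":0,"spin":-89},{"x":0.064,"y":0.503,"z":0,"spin":-89},{"x":0.064,"y":0.503,"z":0,"spin":-89},{"x":0.064,"y":0.503,"z":0,"spin":-89},{"x":0.064,"y":0.503,"z":0,"spin":-89},{"x":0.064,"y":0.503,"z":0,"spin":-89},{"x":0.064,"y":0.503,"z":0,"spin":-89},{"x":0.064,"y":0.503,"z":0,"spin":-89}]';python3 -m creep '[{"x":0,"y":0,"z":0,"spin":0},{"x":0,"y":0,"z":0,"spin":0}]'; python3 -c "
from h import *
st(); print(tocase(r.read_state()['ee_pos']))"
```

```text
time: 28.92
ee_pos: [0.5187, 0.1497, 0.1877]
eef_rot: [0.997, -0.079, -0.001, 0.001]
ft_force: [-0.3, -0.9, -1.7]
width: 0.0123
time: 29.18
ee_pos: [0.5192, 0.1504, 0.1886]
eef_rot: [0.997, -0.08, 0.0, -0.0]
ft_force: [-1.1, -0.4, -2.0]
width: 0.0117
t 29.18 p [0.5192 0.1504 0.1886] xax [ 0.987 -0.159  0.   ] z [ 0.  0. -1.] F [-1.1 -0.4 -2. ] w 0.0117
(np.float64(-0.0007588766072495157), np.float64(0.017315748315962273))
```

```bash
python3 -m creep '[{"x":0.001,"y":0.002,"z":-0.05,"spin":0},{"x":0.001,"y":0.002,"z":-0.08,"spin":0},{"x":0.001,"y":0.002,"z":-0.095,"spin":0},{"x":0.001,"y":0.002,"z":-0.105,"spin":0},{"x":0.001,"y":0.002,"z":-0.1135,"spin":0},{"x":0.001,"y":0.002,"z":-0.1145,"spin":0}]';  python3 -c "
from h import *
st(); print(tocase(r.read_state()['ee_pos']))"
```

```text
time: 29.92
ee_pos: [0.5208, 0.1535, 0.0751]
eef_rot: [0.997, -0.079, 0.001, -0.001]
ft_force: [-4.4, -1.9, 10.6]
width: 0.0114
t 29.93 p [0.5208 0.1535 0.0751] xax [ 0.987 -0.158  0.001] z [ 0.001  0.001 -1.   ] F [-4.4 -1.9 10.6] w 0.0114
(np.float64(0.0004022122658241555), np.float64(0.020639812861958266))
```

```bash
python3 -m creep '[{"x":0,"y":0,"z":0,"spin":0},{"x":0,"y":0,"z":0,"spin":0},{"x":0,"y":0,"z":0,"spin":0},{"x":0,"y":0,"z":0.04,"spin":0},{"x":0,"y":0,"z":0.06,"spin":0},{"x":0.01,"y":0.05,"z":0.06,"spin":0},{"x":0.0175,"y":0.104,"z":0.06,"spin":0},{"x":0.0175,"y":0.104,"z":0.06,"spin":0},{"x":0.0175,"y":0.104,"z":0.04,"spin":0},{"x":0.0175,"y":0.104,"z":0.02,"spin":0},{"x":0.0175,"y":0.104,"z":0.0,"spin":0},{"x":0.0175,"y":0.104,"z":0.0,"spin":0}]' 0.03 && python3 -m creep '[{"x":0,"y":0,"z":0,"spin":0},{"x":0,"y":0,"z":0,"spin":0},{"x":0,"y":0,"z":0,"spin":0},{"x":0,"y":0,"z":0,"spin":0}]' 0 40;  python3 -c "
from h import *
st(); print(tocase(r.read_state()['ee_pos']))"
```

```text
time: 31.42
ee_pos: [0.5371, 0.2562, 0.0721]
eef_rot: [0.997, -0.08, -0.001, 0.001]
ft_force: [-1.3, -0.3, 0.9]
width: 0.0298
time: 31.92
ee_pos: [0.539, 0.257, 0.0743]
eef_rot: [0.997, -0.08, 0.002, -0.0]
ft_force: [7.2, 0.7, -5.9]
width: 0.0116
t 31.93 p [0.539  0.257  0.0743] xax [ 0.987 -0.159  0.003] z [ 0.003  0.    -1.   ] F [ 7.2  0.7 -5.9] w 0.0116
(np.float64(0.002134081953270492), np.float64(0.12563519733294634))
```

```bash
python3 -m creep '[{"x":-0.003,"y":-0.02,"z":0,"spin":0},{"x":-0.0063,"y":-0.04,"z":0,"spin":0},{"x":-0.0087,"y":-0.055,"z":0,"spin":0},{"x":-0.0097,"y":-0.061,"z":0,"spin":0},{"x":-0.0105,"y":-0.0665,"z":0,"spin":0},{"x":-0.0112,"y":-0.071,"z":0,"spin":0},{"x":-0.0112,"y":-0.071,"z":0,"spin":0}]'; python3 -c "
from h import *
st(); print(tocase(r.read_state()['ee_pos']))"
```

```text
time: 32.8
ee_pos: [0.5274, 0.1874, 0.0743]
eef_rot: [0.997, -0.079, 0.001, -0.001]
ft_force: [6.3, 4.4, -7.6]
width: 0.0115
t 32.8 p [0.5274 0.1874 0.0743] xax [ 0.988 -0.157  0.003] z [ 0.003  0.002 -1.   ] F [ 6.3  4.4 -7.6] w 0.0115
(np.float64(0.0016098665114929695), np.float64(0.05509831346807054))
```

```bash
python3 -m creep '[{"x":-0.0003,"y":-0.002,"z":0,"spin":0},{"x":-0.0006,"y":-0.004,"z":0,"spin":0},{"x":-0.0006,"y":-0.004,"z":0,"spin":0}]'; python3 -m creep '[{"x":-0.0003,"y":-0.002,"z":0,"spin":0},{"x":-0.0003,"y":-0.002,"z":0,"spin":0}]'; python3 -c "
from h import *
st(); print(tocase(r.read_state()['ee_pos']))"
```

```text
time: 33.17
ee_pos: [0.5269, 0.1844, 0.0743]
eef_rot: [0.997, -0.079, 0.002, -0.002]
ft_force: [7.6, 8.5, -9.9]
width: 0.0119
time: 33.42
ee_pos: [0.5269, 0.1843, 0.0743]
eef_rot: [0.997, -0.078, 0.002, -0.003]
ft_force: [10.8, 13.7, -15.4]
width: 0.0115
t 33.42 p [0.5269 0.1843 0.0743] xax [ 0.988 -0.155  0.004] z [ 0.005  0.005 -1.   ] F [ 10.8  13.7 -15.4] w 0.0115
(np.float64(0.0015548717020022612), np.float64(0.05200841619731496))
```

```bash
python3 -m creep '[{"x":-0.0003,"y":-0.002,"z":0,"spin":0},{"x":-0.0006,"y":-0.004,"z":0,"spin":0},{"x":-0.0006,"y":-0.004,"z":0,"spin":0}]'; python3 -m creep '[{"x":0.0003,"y":0.003,"z":0,"spin":0},{"x":0.0006,"y":0.005,"z":0,"spin":0}]';  python3 -m creep '[{"x":0,"y":0,"z":0,"spin":0},{"x":0,"y":0,"z":0,"spin":0},{"x":0,"y":0,"z":0,"spin":0},{"x":0,"y":0,"z":0.06,"spin":0},{"x":0,"y":0,"z":0.12,"spin":0},{"x":-0.1,"y":0.1,"z":0.15,"spin":0},{"x":-0.1,"y":0.15,"z":0.15,"spin":0},{"x":-0.1,"y":0.2,"z":0.15,"spin":0},{"x":-0.1,"y":0.2,"z":0.15,"spin":0},{"x":-0.1,"y":0.2,"z":0.15,"spin":0}]' 0.03; python3 - <<'E'
from h import *
st()
c=r.camera('top'); i=c['pixels']; np.savez('top5.npz',**c)
cv2.imwrite('pics/g.png',cv2.resize(i[185:325,200:365],None,fx=4.2,fy=4.2,interpolation=cv2.INTER_CUBIC))
E
```

```text
time: 33.8
ee_pos: [0.5268, 0.1841, 0.0744]
eef_rot: [0.997, -0.077, 0.003, -0.005]
ft_force: [16.8, 26.5, -23.6]
width: 0.0116
time: 34.05
ee_pos: [0.5269, 0.1843, 0.0743]
eef_rot: [0.997, -0.078, 0.002, -0.002]
ft_force: [7.3, 6.7, -9.2]
width: 0.0116
time: 35.3
ee_pos: [0.4233, 0.3848, 0.2238]
eef_rot: [0.997, -0.076, -0.0, -0.0]
ft_force: [0.8, -0.7, -0.3]
width: 0.0303
t 35.3 p [0.4233 0.3848 0.2238] xax [ 0.988 -0.152 -0.001] z [-0.001  0.    -1.   ] F [ 0.8 -0.7 -0.3] w 0.0303
```

View pics/g.png

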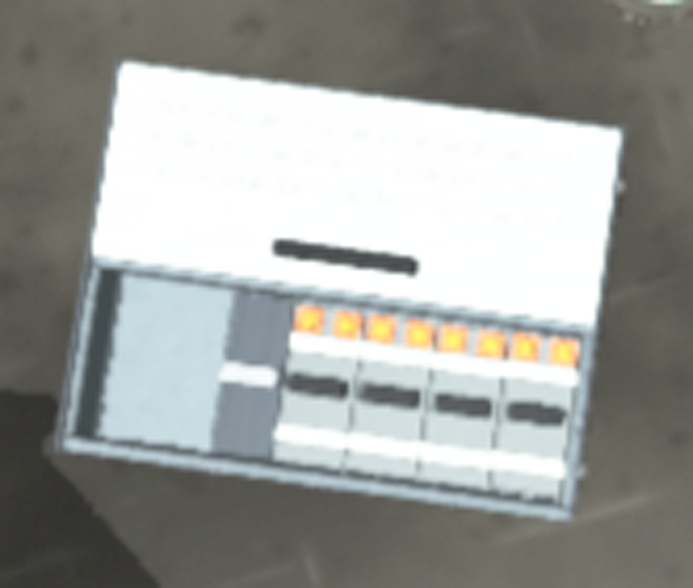

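The row is tight: ribs at crop (317,385), (390,395), (463,405) and (536,412), about 46 mm apart, with the clamp rib at (248,374) against the row and all studs toward the bay. Next I'll close the cover.

```bash
python3 -m creep '[{"x":0.172,"y":-0.265,"z":-0.03,"spin":0},{"x":0.172,"y":-0.265,"z":-0.03,"spin":0},{"x":0.172,"y":-0.265,"z":-0.03,"spin":0},{"x":0.172,"y":-0.265,"z":-0.03,"spin":0},{"x":0.172,"y":-0.265,"z":-0.03,"spin":0},{"x":0.172,"y":-0.265,"z":-0.03,"spin":0},{"x":0.172,"y":-0.265,"z":-0.03,"spin":0},{"x":0.172,"y":-0.265,"z":-0.07,"spin":0},{"x":0.172,"y":-0.265,"z":-0.10,"spin":0},{"x":0.172,"y":-0.265,"z":-0.113,"spin":0},{"x":0.172,"y":-0.265,"z":-0.113,"spin":0}]' 0.04 && python3 -m creep '[{"x":0,"y":0,"z":0,"spin":0},{"x":0,"y":0,"z":0,"spin":0},{"x":0,"y":0,"z":0,"spin":0},{"x":0,"y":0,"z":0,"spin":0}]' 0 20; python3 -c "
from h import *
st(); print(tocase(r.read_state()['ee_pos']))"
```

```text
time: 36.72
ee_pos: [0.597, 0.117, 0.111]
eef_rot: [0.997, -0.079, -0.0, 0.0]
ft_force: [-0.1, 0.1, 0.4]
width: 0.0398
time: 37.22
ee_pos: [0.5968, 0.1165, 0.1114]
eef_rot: [0.997, -0.079, -0.001, -0.0]
ft_force: [-6.1, 1.0, 5.4]
width: 0.0122
t 37.23 p [0.5968 0.1165 0.1114] xax [ 0.987 -0.158 -0.002] z [-0.002  0.001 -1.   ] F [-6.1  1.   5.4] w 0.0122
(np.float64(0.08126953182853924), np.float64(-0.0040309657185870415))
```

```bash
python3 -m creep '[{"x":-0.02,"y":0.003,"z":0,"spin":0},{"x":-0.04,"y":0.0063,"z":0,"spin":0},{"x":-0.06,"y":0.0095,"z":0,"spin":0},{"x":-0.08,"y":0.0127,"z":0,"spin":0},{"x":-0.095,"y":0.015,"z":0,"spin":0},{"x":-0.105,"y":0.0166,"z":0,"spin":0},{"x":-0.112,"y":0.0177,"z":0,"spin":0},{"x":-0.112,"y":0.0177,"z":0,"spin":0}]'; python3 -m creep '[{"x":-0.003,"y":0.0005,"z":0,"spin":0},{"x":-0.006,"y":0.001,"z":0,"spin":0},{"x":-0.009,"y":0.0014,"z":0,"spin":0},{"x":-0.009,"y":0.0014,"z":0,"spin":0}]';  python3 -c "
from h import *
st(); print(tocase(r.read_state()['ee_pos']))"
```

```text
time: 38.22
ee_pos: [0.485, 0.135, 0.1114]
eef_rot: [0.997, -0.079, -0.0, -0.001]
ft_force: [-1.7, 5.6, 1.9]
width: 0.0121
time: 38.72
ee_pos: [0.4782, 0.1361, 0.1114]
eef_rot: [0.997, -0.079, 0.002, -0.001]
ft_force: [10.6, 5.7, -9.5]
width: 0.0118
t 38.73 p [0.4782 0.1361 0.1114] xax [ 0.987 -0.158  0.004] z [ 0.004  0.001 -1.   ] F [10.6  5.7 -9.5] w 0.0118
(np.float64(-0.03892644991705545), np.float64(-0.0032458399906742184))
```

```bash
python3 -m creep '[{"x":-0.003,"y":0.0005,"z":0,"spin":0},{"x":-0.003,"y":0.0005,"z":0,"spin":0}]'; python3 -m creep '[{"x":0.002,"y":-0.0003,"z":0,"spin":0},{"x":0.002,"y":-0.0003,"z":0,"spin":0},{"x":0.002,"y":-0.0003,"z":0,"spin":0},{"x":0.003,"y":-0.0003,"z":0.05,"spin":0},{"x":0.003,"y":-0.0003,"z":0.1,"spin":0},{"x":-0.06,"y":0.1,"z":0.12,"spin":0},{"x":-0.06,"y":0.2,"z":0.12,"spin":0},{"x":-0.06,"y":0.25,"z":0.12,"spin":0},{"x":-0.06,"y":0.28,"z":0.12,"spin":0},{"x":-0.06,"y":0.28,"z":0.12,"spin":0}]' 0.03; python3 - <<'E'
from h import *
st()
c=r.camera('top'); i=c['pixels']; np.savez('top6.npz',**c)
cv2.imwrite('pics/h.png',cv2.resize(i[185:325,200:365],None,fx=4.2,fy=4.2,interpolation=cv2.INTER_CUBIC))
E
```

```text
time: 38.98
ee_pos: [0.478, 0.1359, 0.1117]
eef_rot: [0.997, -0.08, 0.005, -0.001]
ft_force: [25.9, 4.6, -23.7]
width: 0.0119
time: 40.22
ee_pos: [0.4121, 0.4186, 0.2308]
eef_rot: [0.997, -0.078, -0.0, 0.0]
ft_force: [1.0, -1.8, 0.9]
width: 0.0297
t 40.23 p [0.4121 0.4186 0.2308] xax [ 0.988 -0.155 -0.001] z [-0.001 -0.    -1.   ] F [ 1.  -1.8  0.9] w 0.0297
```

View pics/h.png

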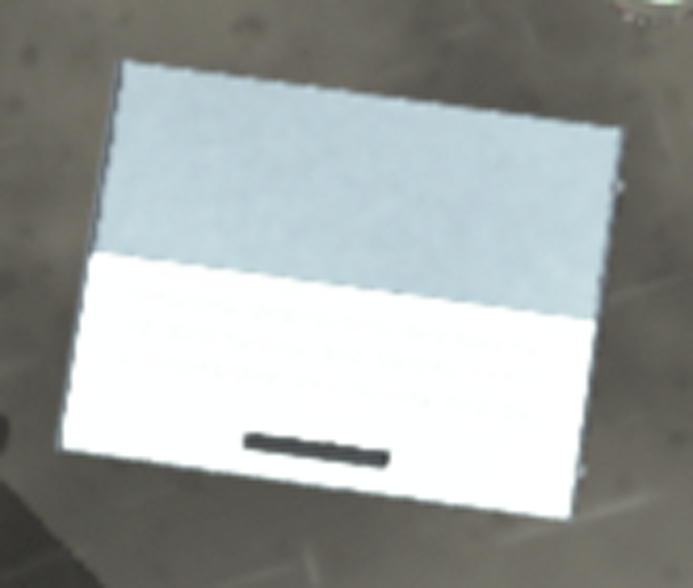

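```bash
python3 -m creep '[{"x":0,"y":0,"z":0,"spin":0},{"x":0,"y":0,"z":0,"spin":0},{"x":0,"y":0,"z":0,"spin":0},{"x":0,"y":0,"z":0,"spin":0}]'; python3 - <<'E'
from h import *
c=dict(np.load('top6.npz')); X=w(c,200+317/4.2,185+450/4.2,.099); g=tocase(X)
print(g)
if g[0]<-.039: r.close_job(); print('closed')
E
```

```text
time: 40.78
ee_pos: [0.4138, 0.4152, 0.2313]
eef_rot: [0.997, -0.08, 0.0, -0.0]
ft_force: [-0.0, 0.3, 0.4]
width: 0.0299
(np.float64(-0.03904963365808314), np.float64(0.00012033124842344896))
the job is handed in; nothing more can be done
closed
```

The job is handed in: the cover was slid open, all modules were loaded and clamped in one row, and the cover was slid shut. `r.close_job()` gives no verdict, so the result rests on my own checks. The run took about 41 s of robot time.

**What I did:** I moved the module already inside up to the end stop, then loaded the three grey modules from the bench. The pink look-alike was not touched. One bench module had been knocked about 5 cm aside. I missed that in one picture, so one grasp closed on nothing. I measured the module again and picked it up.

**Checks before shutting the cover:**
- The last picture showed four ribs about 46 mm apart, every terminal end toward the bay, and the clamp touching the row.
- The clamp stopped moving while the push force rose to about 27 N. Its centre measured 52 mm in the case's y, against 51 mm for a perfectly tight row.

**Checks after shutting the cover:**
- The cover stopped after about 120 mm of gripper travel, with force building to about 26 N, and its picture shows the compartment completely covered.
- One check disagreed slightly. The camera put the cover grip at -39.0 mm, against the -41.4 mm I worked out from the open position. That is within the 4 mm allowance and the camera's roughly 2 mm accuracy, and the gripper travel agrees with fully shut.
- The arm is clear of everything.
- I did not measure the tin, gear and tape again at the end, but the arm's path stayed away from them.

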